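Clear the waste chute and hold its sprung shutter half open

ROBOT

A 6-joint arm with a two-finger parallel gripper is mounted at the origin on the work surface. World frame = base frame: x ahead of the robot, y to its left, z up, the work surface at z = 0. Lengths are in m, angles in rad, forces in N, time in s.
With the tool pointing down it reaches from about 0.375 to 0.925 m from the base axis. Payload 5.7 kg.
Tool frame: the origin (TCP) lies between the finger pads; the fingertips stand 11 mm ahead of it and the grasp point (between the pads) lies 8 mm behind it; z points along the fingers, x is the direction in which the jaws open and shut, and the axes are right-handed (so a half turn about z gives the same grasp; the last joint's range is limited). The gripper opens to 85 mm and grips with 20 to 120 N. Pads are 22 mm wide; open, the fingers measure 114 mm over their backs; the gripper's body (76 mm by 85 mm) begins 54 mm behind the grasp point. The pads swing forward as they close: fully open they stand 13 mm farther back than shut.
Start: joints at [1.128, 0.359, 1.51, -0, 1.272, -0.115], TCP at [0.193, 0.568, 0.242] pointing down, gripper open.
Joint ranges: [-2.97, 2.97], [-1.01, 2.36], [0.21, 2.38], [-0.96, 4.11], [0.2, 2.71], [-2.98, 2.98]. Speed limits (rad/s): [2.39, 2.39, 3.14, 3.14, 3.14, 3.14].

INTERFACE

Orientations are given as a unit quaternion [w, x, y, z].
In Python, from cell import status, camera, camera_params, ticket gives the robot as it stands.
- The arm moves only by the tool play_rows, never from a script. Its argument "series" is a list of rows, each a list of 3 entries, a list of its own where there are three numbers: the gripper's target within -1 to 1 (fully open at 1, half-way at 0, shut at -1), then the shift along the tool's x, y, z in cm, then the turn about the tool's z in rad. A call has exactly 5 rows; each row is the pose to reach, as a shift and turn from the pose commanded when the call began, along the tool's axes at that moment; what a row does not reach only later rows make up. A row lasts 1/12 s, in which the tool goes at most 41.7 mm and 7.16 degrees, less where a joint would pass 70% of its speed; a pose out of reach is approached as far as the arm can. A call with a gripper value outside its range is refused whole. The fingers move at their own pace and stop on an object; "grip_force" is the grip in N (left out, the last holds). Time passes only in rows, so rows that repeat a pose let the fingers close, or fill a call up. It gives the time, the measured TCP pose, the force and the opening at its end, in the units of the state.
- status.observe(): the state, without advancing time (a new reading comes with each control period).
- camera(name): name is "scene" or "side" or "wrist"; returns the picture (400x640x3 uint8, red, green, blue); there is no depth.
- camera_params(name): a dict with "fx", "fy", "cx", "cy" (pixels), "dist" ([k1, k2, p1, p2, k3] as OpenCV has them; the pictures are not rectified), "xyz" and "attitude" of the camera in the world; the wrist camera has in their place "mount" (4x4, takes a point from camera to tool coordinates, whose origin is the TCP and whose axes are the tool frame's). Camera axes: x right, y down, z forward; pixel columns grow to the right and rows downward; lengths in m; the calibration is good to about 2 mm. A picture is of the moment at which its call begins: read the wrist's pose just before it. camera_params takes no time and is no camera call.
- ticket.sign_off(): hands the job in, once; it reports no verdict.
The state is a dict: "time": time; "joint_positions": joint angles; "qvel": joint speeds; "joint_torque": joint torques, N m; "tool_pos": TCP position; "tool_rot": TCP orientation; "contact_force": force on the tool from outside, world axes, zero at the start; "ft_torque": the same for the moment, N m; "gripper_width": opening from 0.0 (shut) to 1.0 (fully open).
Only numpy, scipy, OpenCV 4.12 (cv2) and the standard library are available. Lean on these libraries where they do the work, as an engineer would, in place of code of your own. Each camera call takes 0.05 s, during which the arm holds its last target. There are 200 camera calls.

TASK

The dissecting bench's waste chute is needed so that trimmings can be brushed in: lift the specimen canister by its bow handle off the rest over the chute and set it down gently and upright on the bare bench close beside the chute. Then take the handle of the chute's self-closing shutter, slide the shutter half open against its spring and finish while still holding it there, steady, with the gripper. Keep the canister upright throughout and leave the jar, bowl and haemostat where they are.

Things in the scene. Friction and masses are not known exactly. Their poses are not given: they have to be found in the camera images.
- chute: stainless waste chute fixed to the bench: raised collar 180 (its x) x 330 (its y) x 36 mm high, with a square mouth 100 x 100 mm centred 75 mm off its middle towards the chute's -y end. Origin: centre of the collar's underside, on the bench; z up. The shutter on top opens towards the chute's +y. Spring tubes along both long sides, tops 51 mm above the bench
- chute_mouth (a point): centre of the chute's mouth, level with the collar's top, 36 mm above the bench; axes as the chute's
- rest (a point): middle of the rest over the mouth, level with its bars' tops, 80 mm above the bench; axes as the chute's. Two flat steel bars along y at x = -60 and +60 mm, each 10 mm wide, 140 mm long, with an 8 mm high stop at both ends
- shutter (a joint): how far the shutter is open, m: 0 shut (start), 0.110 fully open, 0.055 half open, when the plate's leading edge lies over the middle of the mouth. Slides straight along the chute's +y; the spring pulls it shut with about 5 N when shut, 10.5 N at half, 16 N fully open, and shuts it if let go
- shutter_handle (a point): middle of the grip bar of the shutter's bow handle; moves with the shutter; axes as the chute's. Round steel bar 10 mm thick along x, 64 mm clear between its uprights, 75 mm above the bench, 34 mm above the plate. When shut, 87 mm from the mouth's centre towards +y; a low cross bar (top 51 mm above the bench) lies 19 mm further on
- canister: loose round lidded stainless canister, 150 mm diameter (lid 156 mm), 0.5 to 0.8 kg, lid clipped fast; lid top 107 mm and bow handle top 150 mm above its base. Origin: centre of its base; z up; the handle's bar runs along its x. It starts on the two bars of the rest, over the mouth.
- canister_grip (a point): middle of the canister's handle bar: a round steel bar 10 mm thick along the canister's x, 68 mm straight length, 145 mm above its base and 38 mm above the lid; axes as the canister's
- jar: small glass jar with white cap, 64 mm diameter, 85 mm high; origin at the centre of its base; leave alone
- bowl: small open steel bowl, 110 mm across the rim, 45 mm high; origin at the centre of its base; leave alone
- haemostat: steel haemostat lying flat, about 145 mm long along its x, 55 mm over the rings, 7 mm thick; origin near mid-length on the bench; leave alone

How it is judged:
On the way, in this order (a step that is already met when the one before it is completed fails the run):
1. the canister is lifted clear of the rest in the gripper (height (world z) of canister above 0.095 m and contact force between the fingers and canister above 1 N), for 0.1 s.
2. the canister stands upright on the bench beside the chute, let go, the shutter still shut (height (world z) of canister below 0.008 m and angle between canister's own z axis and vertical below 0.08 rad and linear speed of canister below 0.02 m/s and contact force between the fingers and canister below 0.1 N and horizontal distance between canister and chute_mouth below 0.4 m and value of joint shutter below 0.01 m), for 0.2 s.
At the end, for the whole second after the job is handed in: The shutter stands still 55 mm open within 10 mm, held by the fingers (over 4 N), no loose thing touching it; the canister stands untouched and at rest on the bench, not on the collar, upright within 0.08 rad, its centre within 40 cm of the mouth's centre (value of joint shutter between 0.045 and 0.065 m and velocity of joint shutter between -0.01 and 0.01 m/s and contact force between the fingers and shutter above 4 N and contact force between each of shutter, the arm, the fingers and canister below 0.1 N and contact force between shutter and jar below 0.1 N and contact force between shutter and bowl below 0.1 N and contact force between shutter and haemostat below 0.1 N and height (world z) of canister below 0.008 m and angle between canister's own z axis and vertical below 0.08 rad and linear speed of canister below 0.02 m/s and horizontal distance between canister and chute_mouth below 0.4 m); the arm keeps its last pose, push and grip.
It fails at once if the canister is let fall (linear speed of canister above 0.5 m/s and contact force between the fingers and canister below 0.2 N).
It fails at once if the canister is tipped more than 30 degrees (angle between canister's own z axis and vertical above 0.52 rad).
It fails at once if a bystander is pushed more than 20 mm (distance of any of jar, bowl, haemostat from where it was at the start of the episode above 0.02 m).
It also fails if it takes over 58 s, if anything falls off the work surface, if the arm or the gripper's body presses on something with over 40 N, if the wrist force passes 120 N, or if a joint passes its speed limit or range.

## Working session

There is one attempt and no reset: what is moved stays moved. The work goes in short steps, Python scripts to look and compute and a tool call to move; the robot and the scene stay as the last step left them, time stands still between calls to the robot, and variables do not carry over. Pictures are saved under pics/ and viewed, about 8 in all and at most 12, crops included, and the job is handed in when it is done.

Besides the shell and the picture viewer there is one more tool, called in YAML: its name, and indented under it one key for each argument. play_rows: Moves the arm, as the interface text tells. Its arguments: {"type":"object","properties":{"series":{"type":"array"},"grip_force":{"type":"number"}},"required":["series"]}

```bash
ls; mkdir -p pics; cat > h.py <<'E'
import numpy as np, cv2
from cell import status, camera, camera_params, ticket
from scipy.spatial.transform import Rotation as R
def q2R(q): return R.from_quat([q[1],q[2],q[3],q[0]]).as_matrix()
def snap(n,f):
    im=camera(n); cv2.imwrite('pics/'+f,im[:,:,::-1]); return im
E
python3 - <<'E'
from h import *
s=status.observe(); print(s)
for n in ['scene','side','wrist']: print(n,camera_params(n))
a=snap('scene','a.png'); b=snap('side','b.png')
E
```

```text
pics
{'time': 0.0, 'joint_positions': array([ 1.12788896e+00,  3.59491632e-01,  1.51145171e+00,  1.45352894e-05,
        1.27252737e+00, -1.15130837e-01]), 'qvel': array([-0.00053008, -0.00028826, -0.00141537,  0.00101046, -0.00195748,
        0.00024917]), 'joint_torque': array([ 7.84408621e-04, -5.27612293e+01, -2.78609544e+01, -2.95950131e-04,
        1.33139294e-02,  7.81562676e-06]), 'tool_pos': array([0.19289024, 0.56743184, 0.24145421]), 'tool_rot': array([ 4.49369043e-04,  8.13001114e-01,  5.82261374e-01, -8.24555478e-04]), 'contact_force': array([ 0.00745518,  0.26872732, -1.07180529]), 'ft_torque': array([-0.03393379,  0.05090921,  0.0793179 ]), 'gripper_width': 1.0027345993944854}
scene {'fx': 490.7883746727319, 'fy': 490.7883746727319, 'cx': 318.09551994051725, 'cy': 202.40571682938938, 'dist': array([-0.07116769,  0.        ,  0.        ,  0.        ,  0.        ]), 'xyz': array([1.21116323, 0.27978047, 1.05152849]), 'attitude': array([-0.20723275,  0.63800235,  0.70260714, -0.23738323])}
side {'fx': 378.1073178711398, 'fy': 378.1073178711398, 'cx': 320.99374658975773, 'cy': 196.40599591824397, 'dist': array([0.02459729, 0.        , 0.        , 0.        , 0.        ]), 'xyz': array([0.43719061, 0.65263768, 0.70268404]), 'attitude': array([ 0.03677802, -0.10515707,  0.93332721, -0.34130586])}
wrist {'fx': 283.09371306776444, 'fy': 283.09371306776444, 'cx': 317.1516988326769, 'cy': 198.62283962219914, 'dist': array([-0.03554153,  0.        ,  0.        ,  0.        ,  0.        ]), 'mount': array([[ 9.99999934e-01,  1.30414412e-04, -3.38981328e-04,
        -4.51869137e-04],
       [-3.29548585e-05,  9.62041398e-01,  2.72903549e-01,
        -6.98529977e-02],
       [ 3.61704627e-04, -2.72903520e-01,  9.62041339e-01,
        -1.31537985e-01],
       [ 0.00000000e+00,  0.00000000e+00,  0.00000000e+00,
         1.00000000e+00]])}
```

View pics/a.png

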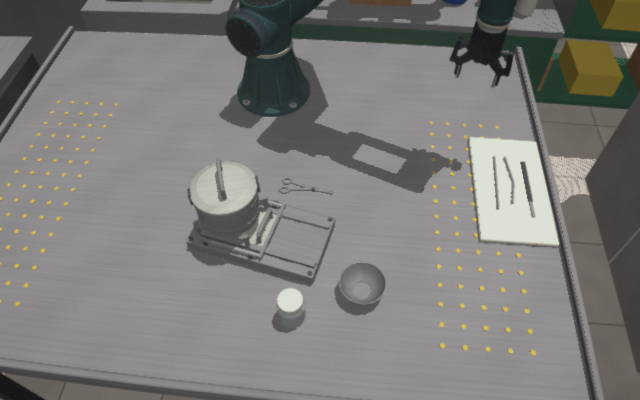

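View pics/b.png

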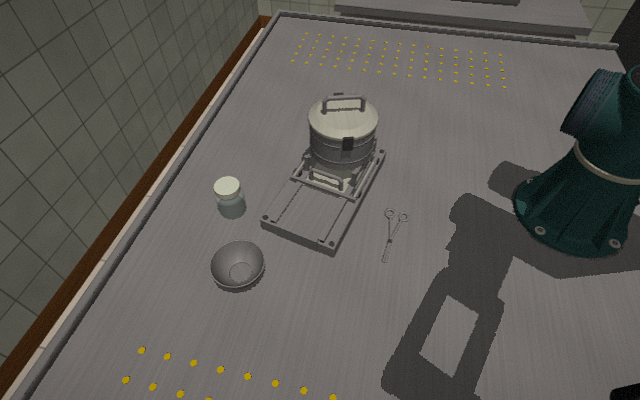

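The scene view shows the canister at about (225,195), its handle at (221,180), the chute running right to (330,270), the haemostat at (305,187), the jar at (290,305) and the bowl at (362,285). The side view has the canister handle at (343,103), the shutter handle at (325,180) and the collar's near corners at (263,222) and (336,252). I'll enlarge both to get better pixel positions.

```bash
python3 - <<'E'
import cv2,numpy as np
a=cv2.imread('pics/a.png')[150:290,180:345]; b=cv2.imread('pics/b.png')[80:265,250:415]
a=cv2.resize(a,None,fx=2.4,fy=2.4*1,interpolation=3) if 0 else cv2.resize(a,(165*24//10,140*24//10),interpolation=cv2.INTER_CUBIC)
b=cv2.resize(b,(165*24//10,185*24//10),interpolation=cv2.INTER_CUBIC)
a=cv2.copyMakeBorder(a,0,b.shape[0]-a.shape[0],0,0,cv2.BORDER_CONSTANT)
cv2.imwrite('pics/c.png',cv2.convertScaleAbs(np.hstack([a,b]),alpha=1.5))
E
```

```text
(no output)
```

View pics/c.png

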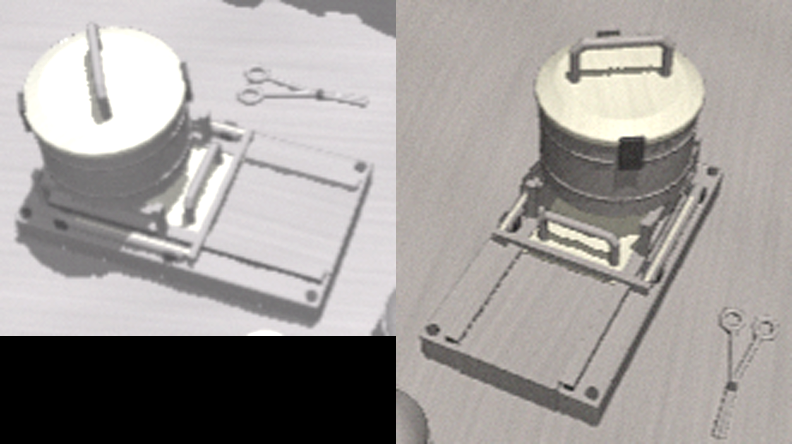

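```bash
cat >> h.py <<'E'
def ray(n,px,st=None):
    p=camera_params(n); K=np.array([[p['fx'],0,p['cx']],[0,p['fy'],p['cy']],[0,0,1]])
    d=cv2.undistortPoints(np.array([[px]],float),K,p['dist'])[0,0]; d=np.array([*d,1])
    if n=='wrist':
        M=p['mount']; Rt=q2R(st['tool_rot'])
        return st['tool_pos']+Rt@M[:3,3], Rt@M[:3,:3]@d
    return p['xyz'], q2R(p['attitude'])@d
def onz(n,px,z,st=None):
    o,d=ray(n,px,st); return o+d*(z-o[2])/d[2]
def tri(r1,r2):
    (o1,d1),(o2,d2)=r1,r2; A=np.stack([d1,-d2],1); t=np.linalg.lstsq(A,o2-o1,rcond=None)[0]
    p,q=o1+d1*t[0],o2+d2*t[1]; return (p+q)/2,np.linalg.norm(p-q)
E
python3 - <<'E'
from h import *
np.set_printoptions(precision=4,suppress=True)
A=lambda x,y:(180+x/2.4-.3,150+y/2.4-.3)
B=lambda x,y:(250+(x-396)/2.4-.3,80+y/2.4-.3)
P=[('coll +x+y?',A(318,307),B(421,337),.036),('coll -x+y',A(373,166),B(598,411),.036),
('coll -x-y',None,B(722,167),.036),('coll +x-y',A(18,220),None,.036),
('can bar a',A(93,26),B(666,41),.225),('can bar b',A(102,102),B(577,42),.225),
('can mid',A(97,62),B(621,41),.225),
('sh a',A(215,148),B(616,245),.075),('sh b',A(190,200),B(545,216),.075),
('haem tip',A(367,102),B(716,437),.004),('haem r1',A(255,74),B(765,327),.004),('haem r2',A(248,98),B(732,320),.004),
('jar cap',(290,300),(228,186),.085),('bowl',(362,276),(238,258),.045),
('lid c',A(106,95),B(620,90),.187)]
for n,a,b,z in P:
    o=[onz('scene',a,z)[:2] if a else '',onz('side',b,z)[:2] if b else '']
    print(n,*o,*( tri(ray('scene',a),ray('side',b)) if a and b else ''))
E
```

```text
coll +x+y? [0.6763 0.2003] [0.6745 0.1997] [0.6752 0.1997 0.0349] 0.0014343377768191222
coll -x+y [0.5059 0.24  ] [0.5014 0.2408] [0.5023 0.2392 0.0319] 0.0018214384014830463
coll -x-y  [ 0.4328 -0.0885]
coll +x-y [ 0.6067 -0.1165] 
can bar a [ 0.5015 -0.0276] [ 0.501  -0.0299] [ 0.5012 -0.0279  0.2256] 0.001474303168045532
can bar b [0.59   0.0007] [ 0.5773 -0.0108] [ 0.5808 -0.0055  0.2219] 0.013562448878304916
can mid [ 0.5446 -0.0141] [ 0.5397 -0.021 ] [ 0.5411 -0.0165  0.2249] 0.006410997621054998
sh a [0.5255 0.0789] [0.5174 0.0836] [0.5189 0.0767 0.0665] 0.0013628857276655614
sh b [0.5906 0.0643] [0.5911 0.0619] [0.591  0.0641 0.0766] 0.0013212780537187776
haem tip [0.3967 0.2251] [0.3981 0.2239] [0.3983 0.2252 0.006 ] 5.6900936297780404e-05
haem r1 [0.3678 0.0935] [0.3663 0.0923] [0.3668 0.0929 0.0038] 0.0015720749416509982
haem r2 [0.4033 0.0905] [0.3983 0.0909] [ 0.3988  0.0888 -0.0002] 0.002530791279052031
jar cap [0.7603 0.1625] [0.7551 0.1605] [0.7574 0.1603 0.082 ] 0.004308157799290303
bowl [0.6662 0.3148] [0.6839 0.305 ] [0.6766 0.3145 0.0638] 0.0009016612130992779
lid c [ 0.5529 -0.0102] [ 0.5351 -0.0015] [ 0.539  -0.0171  0.1721] 0.004970480880512808
```

play_rows:
  series:
    - [1, [-2.2, 2.6, -0.5], 0]
    - [1, [-4.4, 5.2, -1.0], 0]
    - [1, [-6.6, 7.8, -1.5], 0]
    - [1, [-8.8, 10.4, -2.0], 0]
    - [1, [-11, 13, -2.5], 0]
  grip_force: 60

```text
time: 0.52
tool_pos: [0.281, 0.4204, 0.2671]
tool_rot: [0.0, 0.813, 0.583, -0.0]
contact_force: [1.1, -0.7, 0.1]
gripper_width: 1.001
```

play_rows:
  series:
    - [1, [-2.2, 2.6, -0.5], 0]
    - [1, [-4.4, 5.2, -1.0], 0]
    - [1, [-6.6, 7.8, -1.5], 0]
    - [1, [-8.8, 10.4, -2.0], 0]
    - [1, [-11, 13, -2.5], 0]

```text
time: 0.93
tool_pos: [0.3687, 0.2744, 0.2923]
tool_rot: [0.0, 0.813, 0.582, -0.0]
contact_force: [0.5, 0.8, 0.0]
gripper_width: 0.998
```

play_rows:
  series:
    - [1, [-2.2, 2.6, -0.5], 0]
    - [1, [-4.4, 5.2, -1.0], 0]
    - [1, [-6.6, 7.8, -1.5], 0]
    - [1, [-8.8, 10.4, -2.0], 0]
    - [1, [-11, 13, -2.5], 0]

```text
time: 1.35
tool_pos: [0.4564, 0.1284, 0.3173]
tool_rot: [-0.0, 0.813, 0.582, -0.0]
contact_force: [0.6, 0.7, 0.7]
gripper_width: 1.004
```

play_rows:
  series:
    - [1, [-2.2, 2.4, -0.5], 0]
    - [1, [-4.4, 4.8, -1.0], 0]
    - [1, [-6.6, 7.2, -1.5], 0]
    - [1, [-8.8, 9.6, -2.0], 0]
    - [1, [-11, 12, -2.5], 0]

```text
time: 1.77
tool_pos: [0.5346, -0.0143, 0.3422]
tool_rot: [-0.0, 0.813, 0.582, -0.0]
contact_force: [0.2, 0.7, -0.0]
gripper_width: 1.001
```

play_rows:
  series:
    - [1, [0, 0, 0], -0.1]
    - [1, [0, 0, 0], -0.2]
    - [1, [0, 0, 0], -0.3]
    - [1, [0, 0, 0], -0.4]
    - [1, [0, 0, 0], -0.5]

```text
time: 2.18
tool_pos: [0.534, -0.0129, 0.3418]
tool_rot: [-0.001, 0.642, 0.767, -0.0]
contact_force: [-0.7, 0.5, 0.4]
gripper_width: 0.999
```

```bash
python3 - <<'E'
from h import *
s=status.observe(); print(s); M=q2R(s['tool_rot']); print(M)
im=snap('wrist','d.png')
E
```

```text
{'time': 2.1833, 'joint_positions': array([-1.53432300e-01,  1.86327459e-01,  1.50506100e+00, -7.23588318e-05,
        1.45142266e+00, -1.90097251e+00]), 'qvel': array([ 6.28733774e-03, -1.62683183e-03,  3.18294710e-04, -2.63636552e-04,
       -1.36211578e-03, -1.18965042e+00]), 'joint_torque': array([-1.55487084e-01, -4.35167170e+01, -3.05230272e+01, -9.77647112e-03,
        3.73668867e-03,  1.59233473e+00]), 'tool_pos': array([ 0.53402274, -0.01289268,  0.3417756 ]), 'tool_rot': array([-5.02835134e-04,  6.41936932e-01,  7.66757200e-01, -3.45844979e-04]), 'contact_force': array([-0.65649099,  0.52484795,  0.37955653]), 'ft_torque': array([ 0.01176045,  0.00348387, -0.0080466 ]), 'gripper_width': 0.9994019620547854}
[[-1.75833446e-01  9.84419180e-01 -1.21512625e-03]
 [ 9.84419876e-01  1.75833713e-01  1.15218631e-04]
 [ 3.27083590e-04 -1.17593514e-03 -9.99999255e-01]]
```

View pics/d.png

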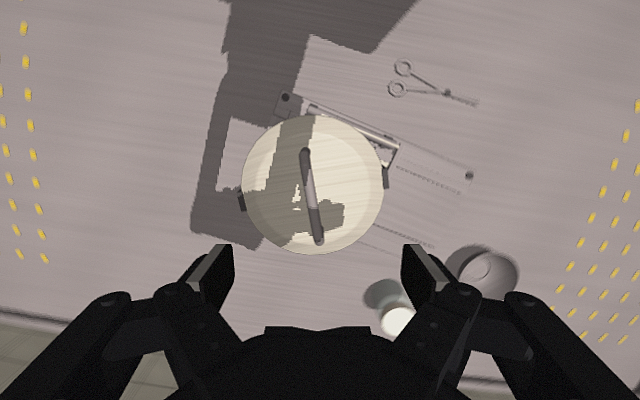

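The wrist view shows the canister's bar running from about (305,151) to (319,242) on the round lid, with its centre near (312,185).

```bash
python3 - <<'E'
from h import *
np.set_printoptions(precision=4,suppress=True)
st=dict(tool_pos=np.array([ 0.53402274, -0.01289268,  0.3417756 ]),tool_rot=np.array([-5.02835134e-04,  6.41936932e-01,  7.66757200e-01, -3.45844979e-04]))
a=onz('wrist',(305,151),.227,st);b=onz('wrist',(319.5,242),.227,st);c=onz('wrist',(312.5,184.5),.187,st)
print(a,b,(a+b)/2,np.linalg.norm(a-b),np.arctan2(*(b-a)[1::-1]),c)
s=status.observe();M=q2R(s['tool_rot']);print(s['tool_pos'],s['qvel'],np.arctan2(M[1,0],M[0,0]))
def bar(st):pass
E
```

```text
[ 0.4935 -0.0309  0.227 ] [ 0.5753 -0.0034  0.227 ] [ 0.5344 -0.0171  0.227 ] 0.0863471776302342 0.3246816960179112 [ 0.5307 -0.0185  0.187 ]
[ 0.534  -0.0128  0.3418] [ 0.0036  0.0002  0.002  -0.0007 -0.0003  0.2428] 1.7534960315696329
```

```bash
python3 - <<'E'
from h import *
s=status.observe();print(repr(s['tool_pos']),repr(s['tool_rot']),s['qvel'][5])
im=snap('wrist','e.png')
c=im[100:270,220:420,::-1]
cv2.imwrite('pics/e2.png',cv2.resize(c,None,fx=3.5,fy=3.5,interpolation=cv2.INTER_CUBIC))
E
```

```text
array([ 0.53401441, -0.01278859,  0.34181264]) array([-4.71333313e-04,  6.39654031e-01,  7.68662732e-01, -3.21451252e-04]) 0.24278836217198152
```

View pics/e2.png

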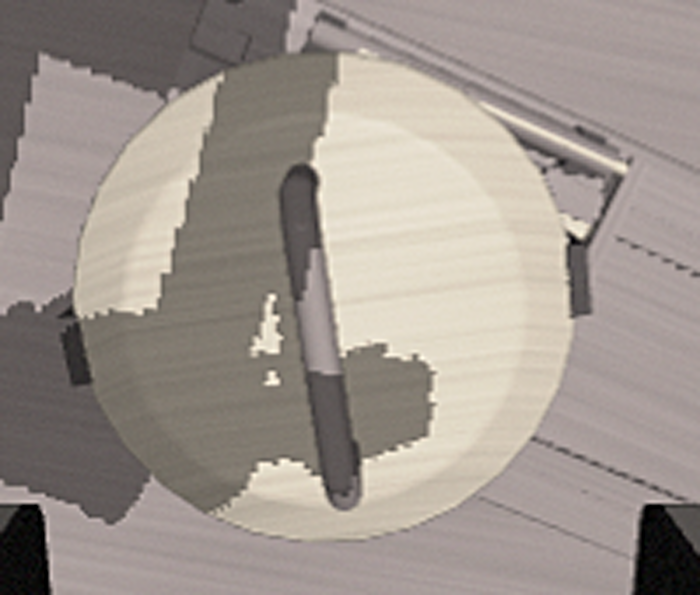

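```bash
python3 - <<'E'
from h import *
np.set_printoptions(precision=4,suppress=True)
st=dict(tool_pos=np.array([ 0.53401441, -0.01278859,  0.34181264]),tool_rot=np.array([-4.71333313e-04,  6.39654031e-01,  7.68662732e-01, -3.21451252e-04]))
w=lambda X,Y:(220+X/3.5-.4,100+Y/3.5-.4)
a=onz('wrist',w(299,182),.227,st);b=onz('wrist',w(342,480),.227,st);m=(a+b)/2
c=onz('wrist',w(323,296),.183,st);print(a,b,m,np.linalg.norm(a-b),c)
th=np.arctan2(*(b-a)[1::-1]); M=q2R(st['tool_rot']); ta=np.arctan2(M[1,0],M[0,0])
print(th, 'turn',-(th+np.pi/2-ta)); print('shift',M.T@(np.array([*m[:2],.217])-st['tool_pos'])*100)
E
```

```text
[ 0.4941 -0.0309  0.227 ] [ 0.5704 -0.006   0.227 ] [ 0.5322 -0.0185  0.227 ] 0.0802316435718967 [ 0.5315 -0.019   0.183 ]
0.31571260221211783 turn -0.13301289650697568
shift [-0.5319 -0.2636 12.4814]
```

play_rows:
  series:
    - [1, [-0.5, 0, 2], -0.07]
    - [1, [-0.5, 0, 4.5], -0.13]
    - [1, [-0.5, 0, 7], -0.13]
    - [1, [-0.5, 0, 9], -0.13]
    - [1, [-0.5, 0, 11], -0.13]

```text
time: 2.7
tool_pos: [0.5347, -0.0176, 0.231]
tool_rot: [-0.0, 0.594, 0.804, -0.0]
contact_force: [-0.8, -1.0, 1.0]
gripper_width: 1.002
```

play_rows:
  series:
    - [1, [0, 0, 0.8], 0]
    - [1, [0, 0, 1.5], 0]
    - [1, [0, 0, 1.5], 0]
    - [0.4, [0, 0, 1.5], 0]
    - [0, [0, 0, 1.5], 0]

```text
time: 3.12
tool_pos: [0.5361, -0.0178, 0.2184]
tool_rot: [0.001, 0.593, 0.805, 0.0]
contact_force: [-0.5, 0.0, -0.3]
gripper_width: 0.754
```

```bash
python3 - <<'E'
from h import *
s=status.observe();print(s['tool_pos'],s['contact_force'],s['gripper_width'])
c=snap('wrist','f.png')[80:400,170:470,::-1]; d=snap('side','g.png')[60:220,270:430,::-1]
cv2.imwrite('pics/f2.png',np.hstack([cv2.resize(c,(450,480)),cv2.resize(d,(350,480))]))
E
```

```text
[ 0.53612227 -0.0177932   0.21843951] [-0.50438303  0.00598938 -0.28084895] 0.7538154876903431
```

View pics/f2.png

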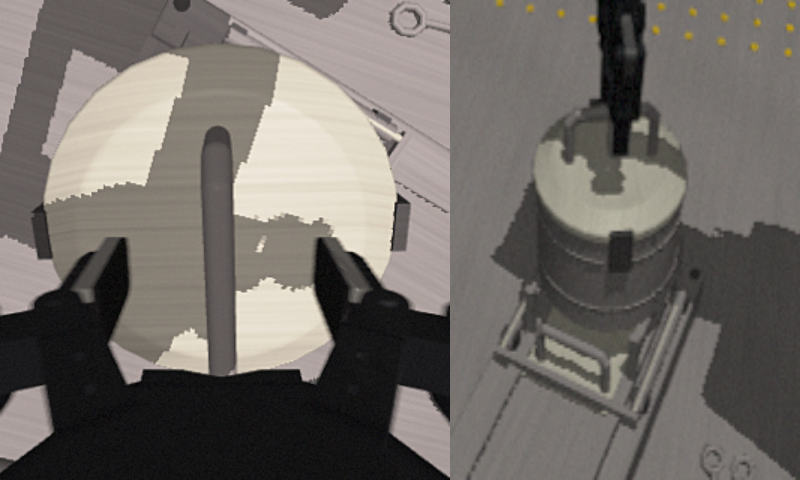

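The bar at (218,250) in the left crop lies centred between the pads and along the tool's y axis. The side crop shows the fingers straddling the handle, so I'll close and lift.

play_rows:
  series:
    - [-0.4, [0, 0, 0], 0]
    - [-0.7, [0, 0, 0], 0]
    - [-1, [0, 0, 0], 0]
    - [-1, [0, 0, 0], 0]
    - [-1, [0, 0, 0], 0]
  grip_force: 70

```text
time: 3.63
tool_pos: [0.5354, -0.018, 0.2177]
tool_rot: [0.0, 0.593, 0.806, -0.0]
contact_force: [-1.5, -2.0, 3.5]
gripper_width: 0.09
```

play_rows:
  series:
    - [-1, [0, 0, 0], 0]
    - [-1, [0, 0, 0], 0]
    - [-1, [0, 0, 0], 0]
    - [-1, [0, 0, 0], 0]
    - [-1, [0, 0, -0.3], 0]

```text
time: 4.05
tool_pos: [0.5344, -0.0174, 0.2194]
tool_rot: [-0.001, 0.593, 0.805, -0.0]
contact_force: [-0.6, 1.0, -6.3]
gripper_width: 0.083
```

play_rows:
  series:
    - [-1, [0, 0, -0.3], 0]
    - [-1, [0, 0, -0.6], 0]
    - [-1, [0, 0, -1], 0]
    - [-1, [0, 0, -1.4], 0]
    - [-1, [0, 0, -1.8], 0]

```text
time: 4.47
tool_pos: [0.535, -0.0175, 0.2385]
tool_rot: [-0.0, 0.593, 0.805, -0.0]
contact_force: [0.3, -0.5, -6.9]
gripper_width: 0.086
```

play_rows:
  series:
    - [-1, [0, 0, -0.5], 0]
    - [-1, [0, 0, -1], 0]
    - [-1, [0, 0, -1.6], 0]
    - [-1, [0, 0, -2.2], 0]
    - [-1, [0, 0, -2.8], 0]

```text
time: 4.88
tool_pos: [0.5352, -0.0177, 0.2671]
tool_rot: [0.0, 0.593, 0.805, 0.0]
contact_force: [0.0, -0.1, -5.8]
gripper_width: 0.089
```

play_rows:
  series:
    - [-1, [-0.2, -0.1, -0.5], 0]
    - [-1, [-0.7, -0.4, -0.8], 0]
    - [-1, [-1.5, -0.8, -1], 0]
    - [-1, [-2.5, -1.4, -1], 0]
    - [-1, [-3.6, -2.0, -1], 0]

```text
time: 5.3
tool_pos: [0.5264, -0.0592, 0.2762]
tool_rot: [-0.0, 0.592, 0.806, -0.0]
contact_force: [-0.5, -0.7, -5.8]
gripper_width: 0.088
```

play_rows:
  series:
    - [-1, [-1.2, -0.7, 0], 0]
    - [-1, [-2.4, -1.4, 0], 0]
    - [-1, [-3.6, -2.0, 0], 0]
    - [-1, [-4.8, -2.7, 0], 0]
    - [-1, [-6, -3.3, 0], 0]

```text
time: 5.72
tool_pos: [0.5121, -0.127, 0.2758]
tool_rot: [-0.0, 0.593, 0.805, -0.0]
contact_force: [-0.2, -0.7, -6.5]
gripper_width: 0.09
```

play_rows:
  series:
    - [-1, [-1.2, -0.7, 0], 0]
    - [-1, [-2.4, -1.4, 0], 0]
    - [-1, [-3.6, -2.0, 0], 0]
    - [-1, [-4.8, -2.7, 0], 0]
    - [-1, [-5.8, -3.2, 0], 0]

```text
time: 6.13
tool_pos: [0.499, -0.192, 0.276]
tool_rot: [-0.0, 0.593, 0.805, -0.0]
contact_force: [-1.3, -0.3, -6.6]
gripper_width: 0.091
```

play_rows:
  series:
    - [-1, [-0.9, -0.5, 0], 0]
    - [-1, [-1.7, -0.9, 0], 0]
    - [-1, [-2.4, -1.3, 0], 0]
    - [-1, [-2.9, -1.6, 0], 0]
    - [-1, [-3.2, -1.8, 0], 0]

```text
time: 6.55
tool_pos: [0.4921, -0.2266, 0.2763]
tool_rot: [0.0, 0.593, 0.805, -0.0]
contact_force: [0.9, -0.7, -5.9]
gripper_width: 0.091
```

```bash
python3 - <<'E'
from h import *
s=status.observe();print(s['time'],s['tool_pos'],s['contact_force'],s['ft_torque'],s['gripper_width'])
c=snap('scene','i.png')[80:310,100:400,::-1]; d=snap('side','j.png')[30:290,230:430,::-1]
cv2.imwrite('pics/i2.png',np.hstack([cv2.resize(c,(450,345)),cv2.resize(d,(265,345))]))
E
```

```text
6.55 [ 0.49209995 -0.22662697  0.27627719] [ 0.88166028 -0.69743338 -5.90689496] [-0.02275744  0.05991667 -0.00663726] 0.09122151229488176
```

View pics/i2.png

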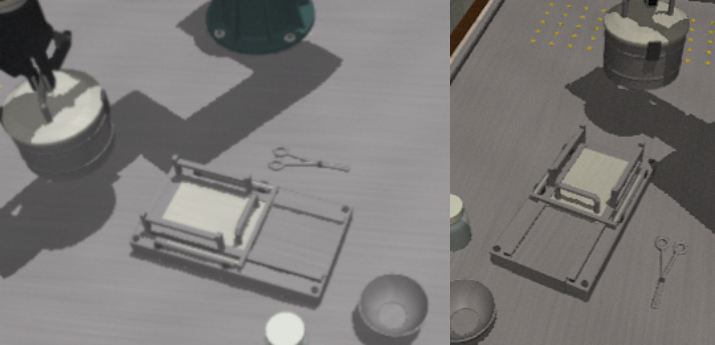

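The canister hangs upright (left crop, about (57,125)), well clear of the chute, with bare bench below. I'll lower it.

play_rows:
  series:
    - [-1, [0, 0, 0.6], 0]
    - [-1, [0, 0, 1.6], 0]
    - [-1, [0, 0, 2.8], 0]
    - [-1, [0, 0, 4], 0]
    - [-1, [0, 0, 5.2], 0]

```text
time: 7.07
tool_pos: [0.492, -0.225, 0.2229]
tool_rot: [-0.0, 0.592, 0.806, 0.0]
contact_force: [0.2, -0.1, -5.5]
gripper_width: 0.087
```

play_rows:
  series:
    - [-1, [0, 0, 1.2], 0]
    - [-1, [0, 0, 2.4], 0]
    - [-1, [0, 0, 3.5], 0]
    - [-1, [0, 0, 4.5], 0]
    - [-1, [0, 0, 5.3], 0]

```text
time: 7.48
tool_pos: [0.4917, -0.2251, 0.1697]
tool_rot: [-0.001, 0.592, 0.806, -0.0]
contact_force: [-0.9, -0.2, -5.5]
gripper_width: 0.087
```

play_rows:
  series:
    - [-1, [0, 0, 0.6], 0]
    - [-1, [0, 0, 1.1], 0]
    - [-1, [0, 0, 1.5], 0]
    - [-1, [0, 0, 1.8], 0]
    - [-1, [0, 0, 2.0], 0]

```text
time: 7.9
tool_pos: [0.4924, -0.226, 0.1512]
tool_rot: [0.0, 0.593, 0.805, -0.0]
contact_force: [-0.2, 0.1, -6.6]
gripper_width: 0.089
```

play_rows:
  series:
    - [-1, [0, 0, 0.2], 0]
    - [-1, [0, 0, 0.4], 0]
    - [-1, [0, 0, 0.6], 0]
    - [-1, [0, 0, 0.8], 0]
    - [-1, [0, 0, 0.9], 0]

```text
time: 8.32
tool_pos: [0.4922, -0.2259, 0.1421]
tool_rot: [-0.0, 0.593, 0.805, -0.0]
contact_force: [-0.3, 0.3, -6.1]
gripper_width: 0.086
```

play_rows:
  series:
    - [-1, [0, 0, 0.1], 0]
    - [-1, [0, 0, 0.2], 0]
    - [-1, [0, 0, 0.3], 0]
    - [-1, [0, 0, 0.3], 0]
    - [-1, [0, 0, 0.3], 0]

```text
time: 8.73
tool_pos: [0.4922, -0.2259, 0.1393]
tool_rot: [-0.0, 0.593, 0.805, -0.0]
contact_force: [-0.3, -0.2, -5.9]
gripper_width: 0.085
```

play_rows:
  series:
    - [-1, [0, 0, 0.1], 0]
    - [-1, [0, 0, 0.1], 0]
    - [-1, [0, 0, 0.1], 0]
    - [-1, [0, 0, 0.1], 0]
    - [-1, [0, 0, 0.1], 0]

```text
time: 9.15
tool_pos: [0.4922, -0.2259, 0.1383]
tool_rot: [0.0, 0.593, 0.805, -0.0]
contact_force: [0.5, 0.3, -5.0]
gripper_width: 0.091
```

play_rows:
  series:
    - [-1, [0, 0, 0.1], 0]
    - [-1, [0, 0, 0.1], 0]
    - [-1, [0, 0, 0.1], 0]
    - [-1, [0, 0, 0.1], 0]
    - [-1, [0, 0, 0.1], 0]

```text
time: 9.57
tool_pos: [0.4922, -0.2264, 0.1379]
tool_rot: [0.0, 0.593, 0.806, -0.0]
contact_force: [-4.3, -2.2, 5.5]
gripper_width: 0.093
```

play_rows:
  series:
    - [-1, [0, 0, 0.1], 0]
    - [-1, [0, 0, 0.1], 0]
    - [-1, [0, 0, 0.1], 0]
    - [-1, [0, 0, 0.1], 0]
    - [-1, [0, 0, 0.1], 0]

```text
time: 9.98
tool_pos: [0.4919, -0.2266, 0.1377]
tool_rot: [0.0, 0.592, 0.806, -0.001]
contact_force: [-7.6, -3.0, 12.5]
gripper_width: 0.094
```

The canister is on the bench. I'll relax the push, then open slowly.

play_rows:
  series:
    - [-1, [0, 0, -0.05], 0]
    - [-1, [0, 0, -0.1], 0]
    - [-1, [0, 0, -0.1], 0]
    - [-1, [0, 0, -0.1], 0]
    - [-1, [0, 0, -0.1], 0]
  grip_force: 30

```text
time: 10.4
tool_pos: [0.4922, -0.2264, 0.1379]
tool_rot: [0.0, 0.593, 0.806, -0.0]
contact_force: [-5.4, -2.4, 6.7]
gripper_width: 0.084
```

play_rows:
  series:
    - [-0.7, [0, 0, 0], 0]
    - [-0.4, [0, 0, 0], 0]
    - [0, [0, 0, 0], 0]
    - [0.3, [0, 0, 0], 0]
    - [0.6, [0, 0, 0], 0]

```text
time: 10.82
tool_pos: [0.4925, -0.2257, 0.1372]
tool_rot: [0.0, 0.593, 0.806, 0.0]
contact_force: [-0.2, 0.5, 0.7]
gripper_width: 0.707
```

play_rows:
  series:
    - [1, [0, 0, 0], 0]
    - [1, [0, 0, 0], 0]
    - [1, [0, 0, 0], 0]
    - [1, [0, 0, 0], 0]
    - [1, [0, 0, 0], 0]

```text
time: 11.23
tool_pos: [0.4922, -0.2259, 0.1373]
tool_rot: [0.0, 0.593, 0.805, -0.0]
contact_force: [0.2, -0.1, -0.3]
gripper_width: 1.001
```

```bash
python3 - <<'E'
from h import *
s=status.observe();print(s['time'],s['tool_pos'],s['contact_force'],s['gripper_width'])
c=snap('wrist','k.png')[:,:,::-1]; d=snap('side','l.png')[20:220,260:430,::-1]
cv2.imwrite('pics/k2.png',np.hstack([cv2.resize(c,(480,300)),cv2.resize(d,(255,300))]))
E
```

```text
11.2333 [ 0.49223483 -0.2258989   0.13733286] [ 0.22407023 -0.10942441 -0.3002933 ] 1.00136818585492
```

View pics/k2.png

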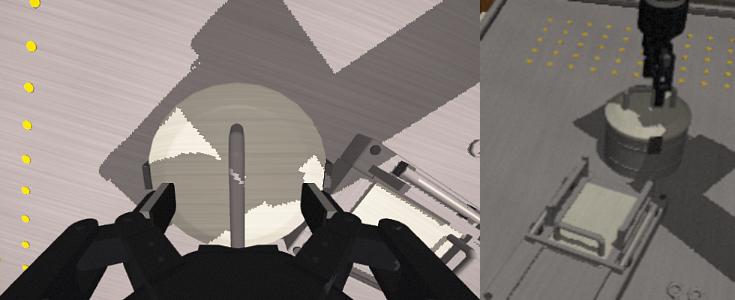

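The canister stands upright and released (side crop, about (648,140)). Next I'll rise and go over the shutter handle.

play_rows:
  series:
    - [1, [0, 0, -1.5], 0]
    - [1, [0, 0, -4], 0]
    - [1, [0, 0, -7], 0]
    - [1, [0, 0, -10], 0]
    - [1, [0, 0, -12], 0]

```text
time: 11.75
tool_pos: [0.493, -0.2263, 0.2602]
tool_rot: [0.002, 0.593, 0.806, 0.0]
contact_force: [-0.3, 0.7, -0.6]
gripper_width: 0.997
```

play_rows:
  series:
    - [1, [2, 1.1, -0.5], 0]
    - [1, [4.5, 2.5, -0.5], 0]
    - [1, [7.5, 4.2, -0.5], 0]
    - [1, [10.5, 6, -0.5], 0]
    - [1, [13.5, 7.7, -0.5], 0]

```text
time: 12.17
tool_pos: [0.5257, -0.0728, 0.2625]
tool_rot: [0.0, 0.593, 0.805, 0.0]
contact_force: [0.1, 0.0, 0.1]
gripper_width: 1.003
```

play_rows:
  series:
    - [1, [3, 1.7, 0], 0.1]
    - [1, [6, 3.4, 0], 0.2]
    - [1, [9, 5, 0], 0.3]
    - [1, [11.5, 6.4, 0], 0.4]
    - [1, [12.9, 7.2, 0], 0.51]

```text
time: 12.58
tool_pos: [0.5561, 0.0737, 0.2623]
tool_rot: [-0.0, 0.778, 0.629, 0.0]
contact_force: [0.1, -0.3, -0.5]
gripper_width: 0.998
```

play_rows:
  series:
    - [1, [0, 0, 1], 0]
    - [1, [0, 0, 2], 0]
    - [1, [0, 0, 3], 0]
    - [1, [0, 0, 3], 0]
    - [1, [0, 0, 3], 0]

```text
time: 13.0
tool_pos: [0.5548, 0.0694, 0.231]
tool_rot: [-0.001, 0.777, 0.63, -0.001]
contact_force: [-0.8, -0.7, -0.2]
gripper_width: 1.003
```

```bash
python3 - <<'E'
from h import *
s=status.observe();print(s['time'],repr(s['tool_pos']),repr(s['tool_rot']),s['qvel'].round(3))
c=snap('wrist','m.png')[60:310,160:480,::-1]
cv2.imwrite('pics/m2.png',cv2.resize(c,None,fx=2.4,fy=2.4,interpolation=cv2.INTER_CUBIC))
E
```

```text
13.0 array([0.55483294, 0.06937083, 0.23101563]) array([-0.00077746,  0.77674952,  0.62980795, -0.00123778]) [ 0.    -0.015 -0.027  0.002  0.004  0.006]
```

View pics/m2.png

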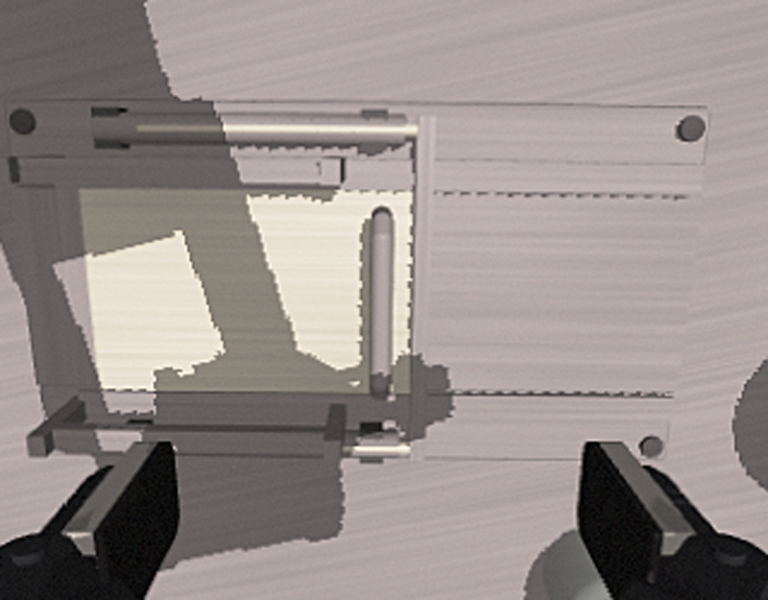

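The handle bar runs vertically from (382,212) to (381,395) in the crop, aligned with the tool's y axis.

```bash
python3 - <<'E'
from h import *
np.set_printoptions(precision=4,suppress=True)
st=dict(tool_pos=np.array([0.55483294, 0.06937083, 0.23101563]),tool_rot=np.array([-0.00077746,  0.77674952,  0.62980795, -0.00123778]))
w=lambda X,Y:(160+X/2.4-.3,60+Y/2.4-.3)
a=onz('wrist',w(382,212),.077,st);b=onz('wrist',w(381,392),.077,st);m=(a+b)/2
print(a,b,m,np.linalg.norm(a-b)); M=q2R(st['tool_rot'])
print(np.arctan2(*(b-a)[1::-1]),np.arctan2(M[1,1],M[0,1]))
print('shift',M.T@(np.array([*m[:2],.068])-st['tool_pos'])*100,M.T@(b-a))
e=onz('wrist',w(7,100),.036,st);f=onz('wrist',w(706,108),.036,st);print(e,f,np.arctan2(*(f-e)[1::-1]))
E
```

```text
[0.5141 0.0791 0.077 ] [0.5921 0.0623 0.077 ] [0.5531 0.0707 0.077 ] 0.0797580021076283
-0.21214298563498238 -0.2081840279160497
shift [ 0.1092 -0.1529 16.302 ] [-0.0003  0.0798 -0.0002]
[ 0.4313 -0.0805  0.036 ] [0.5018 0.2348 0.036 ] 1.350866981072091
```

play_rows:
  series:
    - [1, [0.1, -0.1, 2], 0]
    - [1, [0.1, -0.1, 4.5], 0]
    - [1, [0.1, -0.1, 7], 0]
    - [1, [0.1, -0.1, 9.5], 0]
    - [1, [0.1, -0.1, 12], 0]

```text
time: 13.47
tool_pos: [0.5558, 0.0709, 0.1121]
tool_rot: [0.001, 0.777, 0.63, 0.001]
contact_force: [0.8, -0.2, -0.1]
gripper_width: 0.999
```

play_rows:
  series:
    - [1, [0, 0, 1.5], 0]
    - [1, [0, 0, 2.8], 0]
    - [1, [0, 0, 3.7], 0]
    - [1, [0, 0, 4.2], 0]
    - [1, [0, 0, 4.2], 0]

```text
time: 13.88
tool_pos: [0.5549, 0.0713, 0.0698]
tool_rot: [-0.0, 0.777, 0.63, -0.0]
contact_force: [0.4, 0.7, 0.2]
gripper_width: 1.0
```

play_rows:
  series:
    - [0.5, [0, 0, 0], 0]
    - [0, [0, 0, 0], 0]
    - [-0.5, [0, 0, 0], 0]
    - [-1, [0, 0, 0], 0]
    - [-1, [0, 0, 0], 0]
  grip_force: 90

```text
time: 14.3
tool_pos: [0.5555, 0.0717, 0.0708]
tool_rot: [0.0, 0.777, 0.63, 0.0]
contact_force: [0.2, 0.9, 1.2]
gripper_width: 0.298
```

play_rows:
  series:
    - [-1, [0, 0, 0], 0]
    - [-1, [0, 0, 0], 0]
    - [-1, [0, 0, 0], 0]
    - [-1, [0, 0, 0], 0]
    - [-1, [0, 0, 0], 0]

```text
time: 14.72
tool_pos: [0.5551, 0.0708, 0.0709]
tool_rot: [0.001, 0.777, 0.63, -0.0]
contact_force: [-1.3, -4.0, 4.7]
gripper_width: 0.076
```

play_rows:
  series:
    - [-1, [0.3, 0, 0], 0]
    - [-1, [0.8, 0, 0], 0]
    - [-1, [1.3, 0, 0], 0]
    - [-1, [1.9, 0, 0], 0]
    - [-1, [2.5, 0, 0], 0]

```text
time: 15.13
tool_pos: [0.5604, 0.0945, 0.0709]
tool_rot: [0.001, 0.776, 0.63, -0.001]
contact_force: [-0.4, -8.6, 5.1]
gripper_width: 0.078
```

play_rows:
  series:
    - [-1, [0.6, 0, 0], 0]
    - [-1, [1.2, 0, 0], 0]
    - [-1, [1.8, 0, 0], 0]
    - [-1, [2.4, 0, 0], 0]
    - [-1, [2.8, 0, 0], 0]

```text
time: 15.55
tool_pos: [0.5664, 0.1216, 0.0709]
tool_rot: [0.002, 0.776, 0.63, -0.001]
contact_force: [-0.2, -11.5, 5.2]
gripper_width: 0.083
```

play_rows:
  series:
    - [-1, [0.2, 0, 0], 0]
    - [-1, [0.2, 0, 0], 0]
    - [-1, [0.2, 0, 0], 0]
    - [-1, [0.2, 0, 0], 0]
    - [-1, [0.2, 0, 0], 0]

```text
time: 15.97
tool_pos: [0.5668, 0.1233, 0.0708]
tool_rot: [0.001, 0.776, 0.63, -0.001]
contact_force: [-0.5, -10.0, 4.4]
gripper_width: 0.081
```

```bash
python3 - <<'E'
from h import *
s=status.observe();p=s['tool_pos'];print(s['time'],p,s['contact_force'],s['gripper_width'],np.hypot(*(p-[.5551,.0708,0])[:2]))
c=snap('scene','n.png')[120:320,100:400,::-1]; d=snap('side','o.png')[40:290,230:430,::-1]; w=snap('wrist','p.png')[60:260,160:480,::-1]
cv2.imwrite('pics/n2.png',np.vstack([np.hstack([cv2.resize(c,(480,320)),cv2.resize(d,(256,320))]),cv2.resize(w,(736,280))[:,:]]))
E
```

```text
15.9667 [0.56677673 0.12326962 0.07083836] [ -0.48709659 -10.04261063   4.35425235] 0.08112070283791785 0.05375320893047684
```

View pics/n2.png

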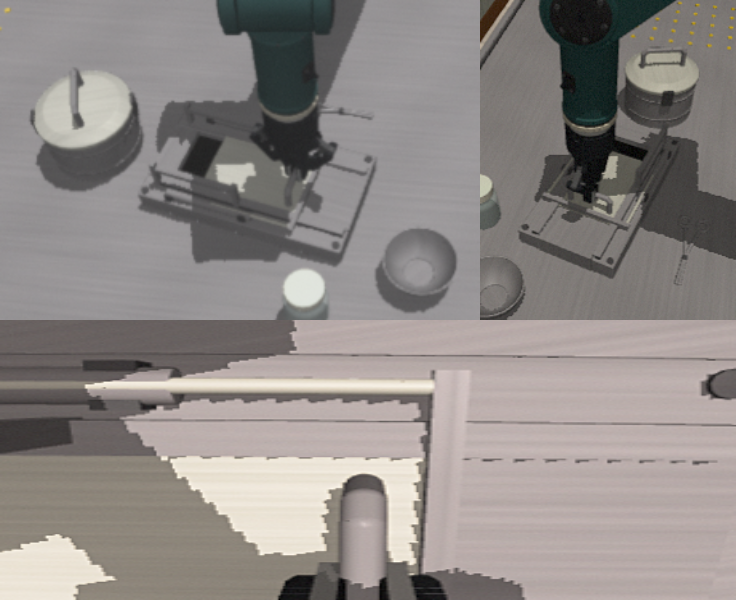

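The shutter is about 54 mm open, with the mouth showing dark at (200,155). The canister stands alone at (85,120), and the jar, bowl and haemostat look undisturbed. The 10 N pull matches the spring at half open. I'll hold for one more call and hand in.

play_rows:
  series:
    - [-1, [0.1, 0, 0], 0]
    - [-1, [0.1, 0, 0], 0]
    - [-1, [0.1, 0, 0], 0]
    - [-1, [0.1, 0, 0], 0]
    - [-1, [0.1, 0, 0], 0]

```text
time: 16.53
tool_pos: [0.5669, 0.1241, 0.0708]
tool_rot: [0.001, 0.776, 0.63, -0.001]
contact_force: [-1.0, -10.7, 4.6]
gripper_width: 0.084
```

```bash
python3 - <<'E'
from h import *
s=status.observe();p=s['tool_pos'];print(s['time'],p,s['contact_force'],s['qvel'].round(4),s['gripper_width'],np.hypot(*(p-[.5551,.0708,0])[:2]))
print(ticket.sign_off())
E
```

```text
16.5333 [0.56691824 0.12411711 0.07081974] [ -1.03346263 -10.73271037   4.63880464] [-0.0002  0.0005 -0.0017 -0.0007  0.0005  0.0006] 0.08431724165836625 0.05461121678451334
the job is handed in; nothing more can be done
None
```

I lifted the canister off the rest by its bow handle and set it down upright on the bare bench, about 21 cm from the mouth's centre. I then gripped the shutter handle, pulled it half open, and handed the job in at 16.5 s with the gripper still holding it.

**Shutter:** the tool had moved 54.6 mm from the shut position. The pull was about 10.7 N, which matches the spring at half open. The arm was steady and the fingers were closed on the bar. The opening comes from tool travel; I did not measure it separately in the images.

**Canister and bystanders:** in the last pictures the canister stood upright and untouched. The jar, bowl and haemostat looked unmoved, but I did not re-measure their positions.

**Disagreement:** estimates of the canister handle's position differed by about 1 cm along the bar between the fixed cameras and the wrist camera. It did not affect the grasp. None of my checks failed.

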